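# Clamp a battery cell in the locking-pliers fixture, take the reading, release it

## Robot

A 6-joint arm with a two-finger parallel gripper is mounted at the origin on the work surface. World frame = base frame: x ahead of the robot, y to its left, z up, the work surface at z = 0. Lengths are in mm, angles in rad, forces in N, time in s.
With the tool pointing down it reaches from about 350 to 925 mm from the base axis. Payload 6.4 kg.
Tool frame: the origin (TCP) lies on the centre line of the jaws, within the pads' length; the fingertips stand 14 mm ahead of it and the grasp point (between the pads) lies 5 mm behind it; x points along the fingers, y is the direction in which the jaws open and shut, and the axes are right-handed (so a half turn about x gives the same grasp; the last joint's range is limited). The gripper opens to 94 mm and grips with 3 to 60 N. Pads are 16 mm wide; open, the fingers measure 119 mm over their backs; the gripper's body (75 mm by 177 mm) begins 78 mm behind the grasp point.
Start: joints at [0.997, 0.245, 1.558, -0, 1.339, -0.174], TCP at [253, 598.753, 219.455] pointing down, gripper open.
Joint ranges: [-3.13, 3.13], [-1.02, 2.26], [0.13, 2.54], [-0.95, 4.09], [0.21, 2.88], [-2.74, 2.74]. Speed limits (rad/s): [2.57, 2.57, 3.14, 3.14, 3.14, 3.14].

## Interface

Orientations are given as a 3x3 rotation matrix whose columns are the frame's x, y, z axes.
In Python, from station import ctrl gives the robot as it stands. The module is installed in compiled form; this text tells all that it offers.
- The arm moves only by the tool step_arm, never from a script. Its argument "moves" is a list that holds one entry, the list of rows, each a list of 6 numbers: the shift along the tool's x, y, z in mm, then the turn, a rotation vector about the tool's x, y, z in degrees. A call has 1 to 12 rows; each row is the pose to reach, as a shift and turn from the pose measured when the call began, along the tool's axes at that moment; what a row does not reach only later rows make up. A row lasts 1/8 s, in which the tool goes at most 62.5 mm and 10.7 degrees, less where a joint would pass 70% of its speed; a pose out of reach is approached as far as the arm can. A call with a gripper value outside its range is refused whole. "grip" is the closure, from 0 (fully open) to 1 (shut), set as the call begins (left out, the last holds). The fingers move at their own pace and stop on an object; "grip_force" is the grip in N (left out, the last holds). Time passes only in rows, so rows that repeat a pose let the fingers close. It gives the time, the measured TCP pose, the force and the opening at its end, in the units of the state.
- ctrl.get_state(): the state, without advancing time (a new reading comes with each control period).
- ctrl.capture(name): name is "scene" or "top"; returns a dict with "frame" (480x640x3 uint8, red, green, blue), "intrinsics" (3x3 intrinsics, pixels), "k1" (the pictures are not rectified: a ray, as slopes to the right and down, at radius r is drawn at 1 + k1 r^2 times it, then the intrinsics apply), "R" (3x3) and "t" (3): a world point X has camera coordinates R X + t. Camera axes: x right, y down, z forward; pixel columns grow to the right and rows downward; lengths in mm; the calibration is good to about 2 mm. A picture is of the moment at which its call begins. There is no depth.
- ctrl.hand_in(): hands the job in, once; it reports no verdict.
Trained networks look in the newest picture that a camera, given by its name, has taken for a name from the list of things; names that differ only in an ending like _2 or _b are one class to them, and where a whole thing is asked for, a point or a joint stands for the part that bears it (a point fixed in the world has none). Each returns a list of dicts, best first, with "confidence" (0 to 1); they miss things now and then, are a little off and sometimes report something else, mostly with a low value. They report only what shows in the picture. A call takes as long as a camera call. They do not tell look-alikes from the thing itself.
- ctrl.look_for(camera, label): "at" ([x, y, z] in mm, in world coordinates, good to about 4 mm: the middle of the surface that is visible of it).
- ctrl.masks_of(camera, label): "pixels" (480x640 bool, what is visible of it).
- ctrl.tip_of(camera, label): "at" ([x, y, z] in mm, in world coordinates, good to about 4 mm: a listed point, or the origin of a listed thing).
The state is a dict: "t": time; "joint_positions": joint angles; "dq": joint speeds; "joint_torque": joint torques, N m; "eef_pos": TCP position; "tool_rot": TCP orientation; "contact_force": force on the tool from outside, world axes, zero at the start; "ft_torque": the same for the moment, N m; "opening": finger opening in mm.
Only numpy, scipy, OpenCV 4.12 (cv2) and the standard library are available. Lean on these libraries where they do the work, as an engineer would, in place of code of your own. Each camera call takes 0.05 s, during which the arm holds its last target. There are 200 camera calls.

## Task

Measure the battery cell lying in the contact fixture: squeeze the handles of the fixture's locking pliers together until they snap over centre and hold the cell by themselves, and take your hand off them. With the cell still clamped, press the green start button all the way down; then push the orange release lever outward, away from the fixed handle, so that the pliers spring fully open. Leave the cell lying in its nest, the button up, and all the other things on the bench where they are.

Things in the scene. Friction and masses are not known exactly. Their poses are not given: they have to be found in the camera images.
- tester: Cell contact fixture bolted to the bench: black plate 300x180x11 mm carrying steel locking pliers that lie flat and move in a level plane, centred 55 mm above the bench; nothing on it is over 70 mm high. Origin on the bench under the plate. x: along the pliers, handle ends to jaws; y: from moving to fixed handle; z up. 'Frame' below: this frame, in mm.
- fixed_grip (a point): Middle of the fixed handle at its squeezing place, frame (-32, 10, 55). The handle is a plain steel bar 12 wide (y 4 to 16) and 20 tall, from x -74 to 30; its black adjusting screw ends at x -88. Under it 34 mm of air from x -88 to 6.
- moving_grip (a point): Middle of the blue outer grip of the moving handle at its squeezing place, frame (-33, -37, 55) open, (-32, -21, 55) locked; outer face 3.5 mm further to -y; 22 mm tall. Over their outer faces the two handles measure 57 mm here when open, 41 mm when locked. Squeezing or pushing it to +y takes 3 N at first and up to 15 N just before it snaps over centre.
- squeeze_mid (a point): Fixed point midway between the outer faces of the two LOCKED handles at the squeezing place, frame (-32, -4.5, 55). Fingers that close evenly from both sides should be centred here, opened to at least 78 mm. Pushing only the moving handle towards the fixed one does as well.
- lever_paddle (a point): Middle of the orange release lever's paddle (28x7x20 mm in x, y, z), sticking out behind the handle ends and moving with the moving handle: frame (-111, -4, 55) locked, (-113, -45, 55) open. When locked, push its inner (+y) face to -y (2 to 6 N): after 8 to 15 mm the handle springs out; 25 mm does no harm. Free room for fingers on its +y side, behind x -90.
- handle (a joint): Swing of the moving handle against its jaw, rad: 0 when the pliers are fully open, about 0.39 when locked over centre. Sprung open.
- lever (a joint): Swing of the release lever in the moving handle, rad: 0 at rest, grows as the paddle is pushed outward, stop at 0.35, sprung back. Free play about 0.07; the locked pliers let go at 0.1 to 0.25.
- probe: Round spring-loaded copper contact, 12 mm in diameter, in the tip of the moving jaw; it meets the cell's end and presses on it with about 15 N when locked. Origin at the middle of its end face.
- cell: Blue round battery cell, 26 mm in diameter, 65 mm long, 92 g, lying along the fixture's y axis in a grey V nest between the jaws. Origin at its centre. It may start up to 3 mm short of the fixed contact; the pliers push it home.
- nest (a point): Where the cell's centre lies when the cell is against the fixed contact: frame (115, 12.5, 55).
- start_button (a joint): Travel of the green start button, m: 0 up, 0.006 all the way down (5 N); it springs back.
- start_button_top (a point): Centre of the top of the green button, 30 mm in diameter, on a grey and yellow box 72x72 mm; 74 mm above the bench, pressed straight down.
- multimeter: Bystander: loose yellow and black multimeter, 165x80x45 mm, lying flat; origin under its centre.
- tape_roll: Bystander: loose roll of white tape, 100 mm in diameter, 24 mm high; origin under its centre.
- logger: Bystander: loose white and blue data logger, 60x75x21 mm; origin under its centre.
Things that resemble listed ones, but are neither listed nor needed, are in the scene too. What is shaped like the cell but turquoise or yellow is not meant.

How it is judged (in metres and radians):
On the way, in this order (a step that is already met when the one before it is completed fails the run):
1. the pliers are locked on the cell and hold it by themselves, untouched by the fingers (contact force between probe and cell above 10 N and value of joint handle above 0.33 rad and contact force between the fingers and tester below 0.3 N), for 0.3 s.
2. the start button is pressed all the way down while the cell is clamped (value of joint start_button above 0.0045 m and contact force between probe and cell above 10 N), for 0.1 s.
3. the release lever is pushed while the pliers are still locked (value of joint lever above 0.05 rad and value of joint handle above 0.33 rad).
At the end, for the whole second after the job is handed in: pliers fully open (handle under 0.05 rad), lever at rest (under 0.03), probe off the cell, cell lying still in its nest (centre within 8 mm of the nest point), button up; multimeter, tape roll and logger within 30 mm of where they began (value of joint handle below 0.05 rad and value of joint lever below 0.03 rad and contact force between probe and cell below 0.2 N and distance between cell and nest below 0.008 m and linear speed of cell below 0.02 m/s and value of joint start_button below 0.001 m and distance of each of multimeter, tape_roll, logger from where it was at the start of the episode below 0.03 m); the robot touches nothing.
It fails at once if the cell is knocked out of its nest (more than 20 mm off) (distance between cell and nest above 0.02 m).
It fails at once if a bystander is pushed more than 30 mm (distance of any of multimeter, tape_roll, logger from where it was at the start of the episode above 0.03 m).
It also fails if it takes over 48 s, if anything falls off the work surface, if the arm or the gripper's body presses on something with over 40 N, if the wrist force passes 120 N, or if a joint passes its speed limit or range.

## Working session

There is one attempt and no reset: what is moved stays moved. The work goes in short steps, Python scripts to look and compute and a tool call to move; the robot and the scene stay as the last step left them, time stands still between calls to the robot, and variables do not carry over. Pictures are saved under pics/ and viewed, about 8 in all and at most 12, crops included, and the job is handed in when it is done.

Besides the shell and the picture viewer there is one more tool, called after "Emit:" as name(argument=value, ...) on one line, values as JSON. step_arm: Moves the arm, as the interface text tells. Its arguments: {"type":"object","properties":{"moves":{"type":"array","items":{"type":"array","items":{"type":"array","items":{"type":"number"}}}},"grip":{"type":"number"},"grip_force":{"type":"number"}},"required":["moves"]}

```bash
mkdir -p pics; cat > h.py <<'E'
from station import ctrl
import numpy as np, cv2
def save(c,name):
    d=ctrl.capture(c); cv2.imwrite(f'pics/{name}.png',d['frame'][:,:,::-1]); return d
def proj(d,X):
    p=d['R']@np.array(X,float)+d['t']; s=p[:2]/p[2]; s=s*(1+d['k1']*(s@s)); K=d['intrinsics']; return (K@[s[0],s[1],1])[:2]
def back(d,uv,z):
    K=d['intrinsics']; s=np.array([(uv[0]-K[0,2])/K[0,0],(uv[1]-K[1,2])/K[1,1]]); u=s.copy()
    for _ in range(20): u=s/(1+d['k1']*(u@u))
    r=d['R'].T@np.array([u[0],u[1],1]); c=-d['R'].T@d['t']; return c+r*(z-c[2])/r[2]
E
python3 - <<'E'
from h import *
np.set_printoptions(precision=1,suppress=True)
ds={c:save(c,c+'0') for c in('scene','top')}
for c,d in ds.items():
    print(c,'cam',-d['R'].T@d['t'])
    for l in ['tester','fixed_grip','moving_grip','squeeze_mid','lever_paddle','probe','cell','nest','start_button_top','multimeter','tape_roll','logger']:
        for r in ctrl.tip_of(c,l)[:3]: print(l,np.array(r['at']),round(r['confidence'],2),proj(d,r['at']))
print(ctrl.get_state())
E
```

```text
scene cam [1312.9  321.8  783.1]
tester [593.6 -26.3   4.3] 0.68 [308.6 264.6]
fixed_grip [559.5 -19.7  55.3] 0.72 [316.7 241.6]
moving_grip [560.8 -20.4  55.7] 0.72 [316.2 241.7]
moving_grip [561.1 -67.1  58.6] 0.68 [299.  235.8]
squeeze_mid [563.9 -28.6  54.2] 0.78 [312.7 242. ]
lever_paddle [487.  -82.7  55.5] 0.44 [306.2 218.2]
probe [703.6 -34.2  54.7] 0.47 [284.3 278.7]
cell [701.9  -4.1  55.7] 0.77 [296.6 281.9]
cell [ 678.7 -194.9   14.2] 0.64 [231.8 263.9]
cell [763.5 152.7  15.4] 0.62 [351.5 337.2]
nest [702.4  -2.   53.7] 0.98 [297.4 283. ]
start_button_top [466.2 342.7  72.8] 0.47 [474.  254.3]
start_button_top [560.2 -67.6  56.4] 0.38 [299.  236.2]
multimeter [ 442.6 -350.7   -0.6] 0.87 [230.9 201.4]
multimeter [562.1 -32.   55.7] 0.42 [311.7 240.8]
tape_roll [468.4 343.5  74.1] 0.71 [474.3 254.6]
logger [ 688.5 -352.     2.4] 0.8 [179.1 251.9]
top cam [458.2   9.4 967.5]
tester [590.5 -29.3  -4.8] 0.57 [326.6 263.2]
fixed_grip [559.5 -15.9  53.9] 0.7 [321.  275.5]
moving_grip [562.1 -66.6  57.3] 0.66 [348.2 273.2]
squeeze_mid [554.9 -36.9  54.7] 0.93 [332.3 277.6]
lever
[... 258 characters left out ...]
] 0.63 [313.7 201.6]
nest [700.7  -1.2  55.8] 0.59 [311.3 202.3]
start_button_top [466.  338.9  75.2] 0.5 [124.9 330.8]
multimeter [702.1 -35.6  52.6] 0.51 [329.1 201.6]
tape_roll [707.7 335.6  -2. ] 0.82 [145.4 210. ]
logger [ 688.  -352.1   -1.2] 0.55 [481.8 212. ]
{'t': 1.3, 'joint_positions': array([ 1. ,  0.2,  1.6,  0. ,  1.3, -0.2]), 'dq': array([ 0.,  0.,  0.,  0., -0.,  0.]), 'joint_torque': array([  0. , -41.6, -31.5,   0.1,   0. ,  -0. ]), 'eef_pos': array([253. , 598.8, 219.5]), 'tool_rot': array([[ 0. ,  0.4,  0.9],
       [ 0. ,  0.9, -0.4],
       [-1. ,  0. , -0. ]]), 'contact_force': array([ 0.1, -0.6, -1.1]), 'ft_torque': array([-0.,  0.,  0.]), 'opening': 93.9089409699642}
```

View pics/top0.png

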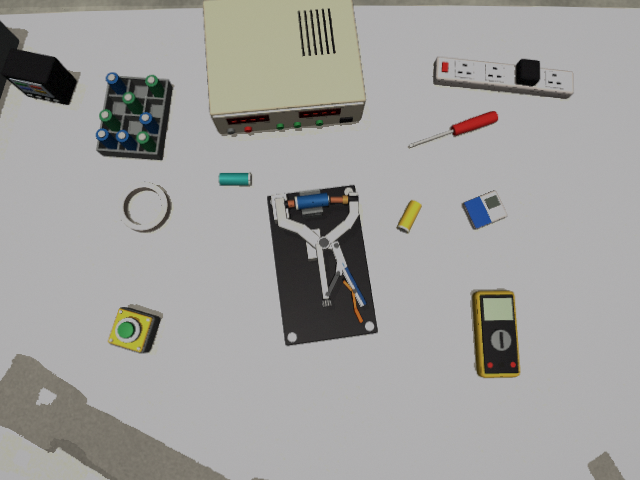

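View pics/scene0.png

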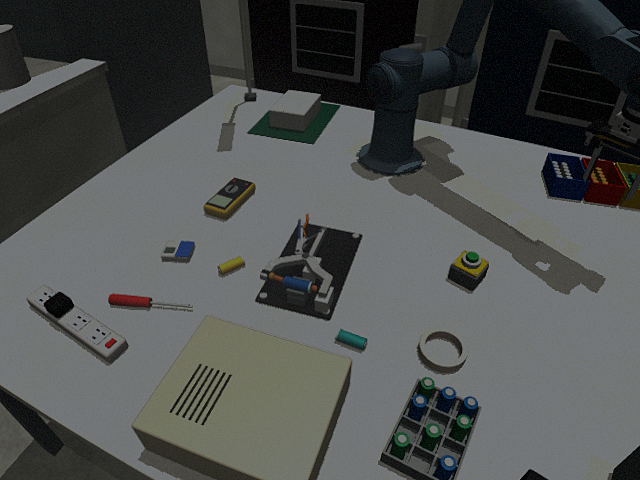

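The top view shows the tester at (322,265), its jaws up and its fixed handle on the left. The blue cell is at (313,201), the green button at (126,330), and the multimeter, tape roll and logger sit well clear. Of the cell look-alikes at (235,179), turquoise, (410,216), yellow, and (313,201), blue, only the blue one between the jaws fits. I'll fit the tester pose and check it in an enlarged crop.

```bash
cat > fit.py <<'E'
from h import *
np.set_printoptions(precision=2,suppress=True)
d=ctrl.capture('top'); f=d['frame']
m=cv2.inRange(f,(0,0,0),(70,70,70)); roi=np.zeros_like(m); roi[180:350,260:385]=255; m&=roi
m=cv2.morphologyEx(m,cv2.MORPH_CLOSE,np.ones((3,3)))
n,l,s,c=cv2.connectedComponentsWithStats(m); k=1+np.argmax(s[1:,4])
ys,xs=np.where(l==k); h=cv2.convexHull(np.c_[xs,ys].astype(np.int32))[:,0]
P=np.array([back(d,p,11)[:2] for p in h],np.float32)
r=cv2.minAreaRect(P); print('rect',r)
# network points fit
F=np.array([[0,0],[-32,10],[-33,-37],[-113,-45],[115,12.5],[-32,-4.5]],float); W=[]
N=['tester','fixed_grip','moving_grip','lever_paddle','nest','squeeze_mid']
b=cv2.boxPoints(r); print(b)
box=np.array(r[0]); 
(w,hh),a=r[1],r[2]
cand=[np.deg2rad(a),np.deg2rad(a+90)]
for th in cand:
    for t in (th,th-np.pi):
        if abs(t)<0.7: yaw=t
print('yaw',np.rad2deg(yaw))
R=np.array([[np.cos(yaw),-np.sin(yaw)],[np.sin(yaw),np.cos(yaw)]])
for n,p in zip(N,F): print(n,R@p+box)
big=cv2.resize(f[175:355,255:395],None,fx=4,fy=4,interpolation=cv2.INTER_CUBIC)[:,:,::-1].copy()
pts=[[x,y,11] for x in(-150,150) for y in(-90,90)]+[[-32,10,55],[-33,-40.5,55],[-113,-45,55],[115,12.5,55],[-88,10,55],[30,4,65]]
for p in pts:
    q=R@p[:2]+box; u=(proj(d,[*q,p[2]])-[255,175]+.5)*4; cv2.drawMarker(big,tuple(int(v) for v in u),(255,0,255),0,10,1)
cv2.imwrite('pics/fit.png',big[:600] if big.shape[0]<=600 else cv2.resize(big,None,fx=.83,fy=.83))
b=f[295:365,100:170]
mk=ctrl.masks_of('top','start_button_top')
g=cv2.inRange(cv2.cvtColor(f,cv2.COLOR_RGB2HSV),(40,100,40),(90,255,255)); g[:300]=0; g[360:]=0; g[:,:100]=0; g[:,170:]=0
M=cv2.moments(g,True); uv=(M['m10']/M['m00'],M['m01']/M['m00']); print('btn',uv,M['m00'],back(d,uv,74))
E
python3 fit.py
```

```text
rect ((589.5604248046875, -17.312469482421875), (297.2381896972656, 178.93626403808594), 6.391375541687012)
[[ 431.91   55.06]
 [ 451.82 -122.77]
 [ 747.22  -89.68]
 [ 727.3    88.14]]
yaw 6.391375541687012
tester [589.56 -17.31]
fixed_grip [556.65 -10.94]
moving_grip [560.88 -57.76]
lever_paddle [482.27 -74.61]
nest [702.45   7.91]
squeeze_mid [558.26 -25.35]
btn (125.59203980099502, 329.5323383084577) 201.0 [468.23 338.18  74.  ]
```

View pics/fit.png

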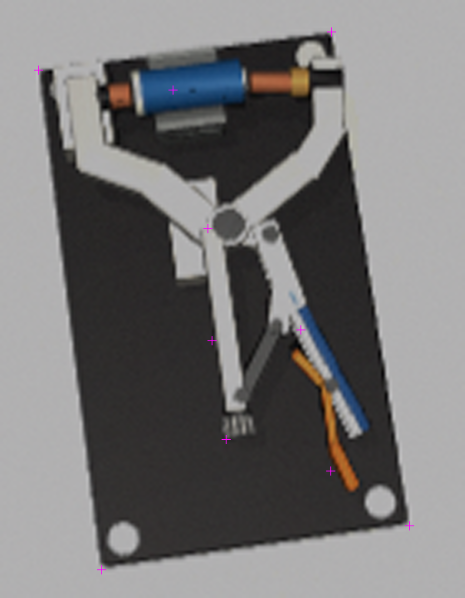

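```bash
python3 - <<'E'
from h import *
d=ctrl.capture('top'); print(d['k1'],d['intrinsics'],proj(d,back(d,(313,201),55)),back(d,(313,201),55))
for p in [(268,193),(355,186),(376,333),(287,344)]: print(back(d,p,11))
E
```

```text
-0.05055647288053762 [[490.38392899   0.         319.56282632]
 [  0.         490.38392899 240.16245221]
 [  0.           0.           1.        ]] [313. 201.] [703.375428   -4.4771075  55.       ]
[733.88548447  85.20491942  11.        ]
[744.81373736 -91.19344701  11.        ]
[ 450.33095757 -119.84149808   11.        ]
[434.41726871  51.65403606  11.        ]
```

The plate is not centred on the frame origin. The handle, screw end, cell and networks all agree on an offset of about (2,-8.7), so the origin is near (591.5,-26) with yaw 6.4°. The blue cell between the copper contacts is confirmed.

```bash
cat > go.py <<'E'
from h import *
from scipy.spatial.transform import Rotation as Ro
import sys
np.set_printoptions(precision=2,suppress=True)
O=np.array([591.5,-26]); YAW=np.deg2rad(6.4)
def fr(x,y): c,s=np.cos(YAW),np.sin(YAW); return O+[c*x-s*y,s*x+c*y]
def plan(p,yaw=YAW):
    s=ctrl.get_state(); R=np.array(s['tool_rot']); c,n=np.cos(yaw),np.sin(yaw)
    T=np.array([[0,-n,c],[0,c,n],[-1,0,0]])
    return R.T@(np.array(p)-s['eef_pos']), np.rad2deg(Ro.from_matrix(R.T@T).as_rotvec())
if __name__=='__main__':
    print(plan([*fr(float(sys.argv[1]),float(sys.argv[2])),float(sys.argv[3])]))
E
python3 go.py -32 -4.5 160; python3 -c "
from go import *
print(fr(-32,-4.5),ctrl.get_state()['t'])"
```

```text
(array([  59.47, -463.3 ,  529.26]), array([-29.31,   0.  ,   0.  ]))
[560.2  -34.04] 1.45
```

Emit:
step_arm(moves=[[[5,-39,44,-2.5,0,0],[10,-77,88,-5,0,0],[15,-116,132,-7.5,0,0],[20,-154,176,-10,0,0],[25,-193,220,-12.5,0,0],[30,-231,265,-15,0,0],[35,-270,309,-17.5,0,0],[40,-309,353,-20,0,0],[45,-347,397,-22.5,0,0],[50,-386,441,-25,0,0],[55,-425,485,-27,0,0],[59.5,-463.3,529.3,-29.3,0,0]]], grip=0)

```text
t: 2.95
eef_pos: [560.9, -36.0, 160.1]
tool_rot: [[0.001, -0.112, 0.994], [-0.0, 0.994, 0.112], [-1.0, -0.0, 0.001]]
contact_force: [0.6, 0.0, 0.6]
opening: 94.1
```

```bash
python3 go.py -32 -4.5 51; python3 - <<'E'
from go import *
s=ctrl.get_state();print(s['t'],s['contact_force'],s['joint_positions'],s['opening'])
d=save('scene','near'); f=d['frame']
for p in [[-32,10,65],[-33,-37,66],[-88,10,55],[115,12.5,68],[-113,-45,65]]: 
    u=proj(d,[*fr(*p[:2]),p[2]]); f=cv2.drawMarker(f.copy(),tuple(int(round(v)) for v in u),(255,0,255),0,4,1)
cv2.imwrite('pics/near.png',cv2.resize(f[150:330,230:400],None,fx=3.3,fy=3.3,interpolation=cv2.INTER_CUBIC)[:,:,::-1])
E
```

```text
(array([109.08,   2.04,  -0.59]), array([0.05, 0.04, 0.  ]))
2.95 [0.64 0.03 0.65] [-0.27  0.1   1.83  0.    1.2  -1.95] 94.06878352823597
```

View pics/near.png

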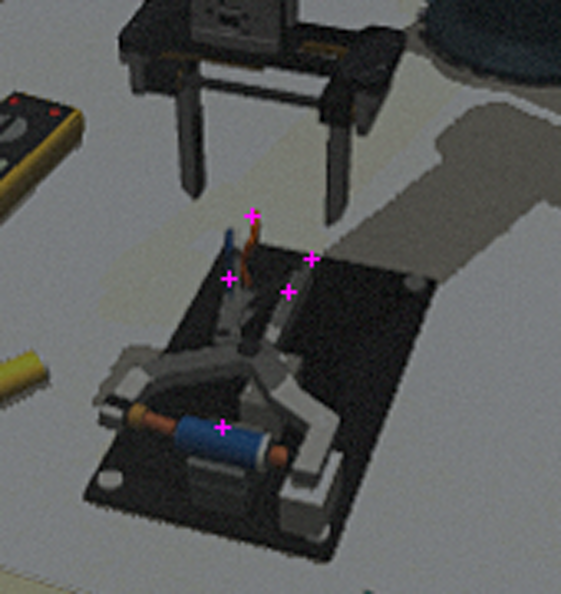

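The markers sit on the fixed bar, screw end, blue grip and paddle, so the pose fit holds in the scene camera too. Next: descend and squeeze.

Emit:
step_arm(moves=[[[40,2,-0.6,0,0,0],[80,2,-0.6,0,0,0],[100,2,-0.6,0,0,0],[109,2,-0.6,0,0,0],[109,2,-0.6,0,0,0]]], grip=0)

```text
t: 3.62
eef_pos: [563.1, -40.1, 51.4]
tool_rot: [[0.003, -0.109, 0.994], [-0.004, 0.994, 0.109], [-1.0, -0.004, 0.003]]
contact_force: [0.2, -0.3, 0.3]
opening: 94.0
```

Emit:
step_arm(moves=[[[0,0,0,0,0,0],[0,0,0,0,0,0],[0,0,0,0,0,0],[0,0,0,0,0,0],[0,0,0,0,0,0],[0,0,0,0,0,0]]], grip=0.7, grip_force=35)

```text
t: 4.38
eef_pos: [562.1, -32.1, 51.2]
tool_rot: [[0.001, -0.105, 0.994], [0.013, 0.994, 0.105], [-1.0, 0.013, 0.002]]
contact_force: [-0.6, 30.1, 6.7]
opening: 40.2
```

The opening is 40 mm, which matches the locked handles. Now open, and rise.

Emit:
step_arm(moves=[[[0,0,0,0,0,0],[0,0,0,0,0,0],[0,0,0,0,0,0],[0,0,0,0,0,0],[0,0,0,0,0,0]]], grip=0)

```text
t: 5.0
eef_pos: [562.1, -32.4, 51.2]
tool_rot: [[0.001, -0.105, 0.994], [0.013, 0.994, 0.105], [-1.0, 0.013, 0.002]]
contact_force: [-0.3, 0.2, -0.7]
opening: 87.0
```

```bash
python3 go.py -32 -4.5 150; python3 - <<'E'
from go import *
d=save('top','lock')
cv2.imwrite('pics/lock.png',cv2.resize(d['frame'][175:355,255:395],None,fx=3,fy=3,interpolation=cv2.INTER_CUBIC)[:,:,::-1])
E
```

```text
(array([-98.8 ,  -0.12,  -1.87]), array([-0.37,  0.12, -0.73]))
```

View pics/lock.png

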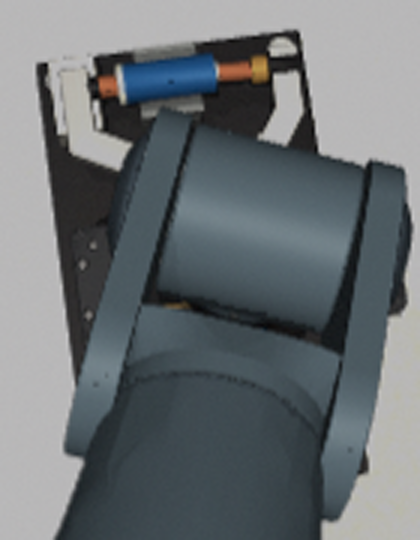

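The jaw has closed on the cell and the cell sits against the fixed contact, though the arm hides the handles. Rise, then look again on the way.

Emit:
step_arm(moves=[[[-40,0,0,0,0,0],[-80,0,-1,0,0,0],[-100,0,-2,-0.4,0,-0.7],[-100,0,-2,-0.4,0,-0.7]]], grip=1)

```text
t: 5.55
eef_pos: [560.8, -34.0, 152.3]
tool_rot: [[0.005, -0.112, 0.994], [-0.0, 0.994, 0.112], [-1.0, -0.001, 0.005]]
contact_force: [0.6, -0.2, -0.0]
opening: 57.7
```

```bash
python3 - <<'E'
from go import *
print(plan([467,339,120]))
E
```

```text
(array([ 31.89, 381.17, -51.45]), array([0.05, 0.26, 0.03]))
```

Emit:
step_arm(moves=[[[3,48,-6,0,0,0],[6,96,-13,0,0,0],[9,144,-19,0,0,0],[12,192,-26,0,0,0],[15,240,-32,0,0,0],[18,288,-39,0,0,0],[25,336,-45,0,0,0],[32,381,-51.5,0,0.3,0],[32,381,-51.5,0,0.3,0],[32,381,-51.5,0,0.3,0]]], grip=1)

```text
t: 6.8
eef_pos: [466.2, 338.1, 118.3]
tool_rot: [[-0.003, -0.113, 0.994], [-0.002, 0.994, 0.113], [-1.0, -0.002, -0.003]]
contact_force: [-0.3, 0.1, 0.6]
opening: 0.5
```

```bash
python3 - <<'E'
from go import *
print(plan([467,339,92]))
d=save('top','lock2'); a=d['frame'][175:355,255:395].copy()
e=save('scene','btn')
for p in [[-111,-4,55],[-32,-24.5,55],[-88,10,55]]:
    u=proj(d,[*fr(*p[:2]),p[2]]); d['frame']=cv2.drawMarker(d['frame'].copy(),tuple(int(round(v)) for v in u),(255,0,255),0,3,1)
a=np.hstack([cv2.resize(d['frame'][175:355,255:395],None,fx=3.2,fy=3.2,interpolation=cv2.INTER_CUBIC),cv2.resize(e['frame'][150:330,430:530],None,fx=3.2,fy=3.2,interpolation=cv2.INTER_CUBIC)])
cv2.imwrite('pics/lock2.png',a[:,:,::-1])
for c in('scene','top'):
  for l in('start_button_top','lever_paddle','moving_grip'):
    for r in ctrl.tip_of(c,l)[:2]: print(c,l,np.array(r['at']),r['confidence'])
print(fr(-111,-4),fr(-32,-21))
E
```

```text
(array([26.27,  0.83,  0.97]), array([ 0.06, -0.18,  0.1 ]))
scene start_button_top [467.4 341.6  72.8] 0.49
scene lever_paddle [482.7 -42.9  57.5] 0.53
scene moving_grip [558.6 -48.4  54.8] 0.93
top lever_paddle [483.7 -45.6  54.4] 0.42
top moving_grip [560.2 -46.8  57.4] 0.93
top moving_grip [702.6  -3.6  56.4] 0.57
[481.64 -42.35] [562.04 -50.44]
```

View pics/lock2.png

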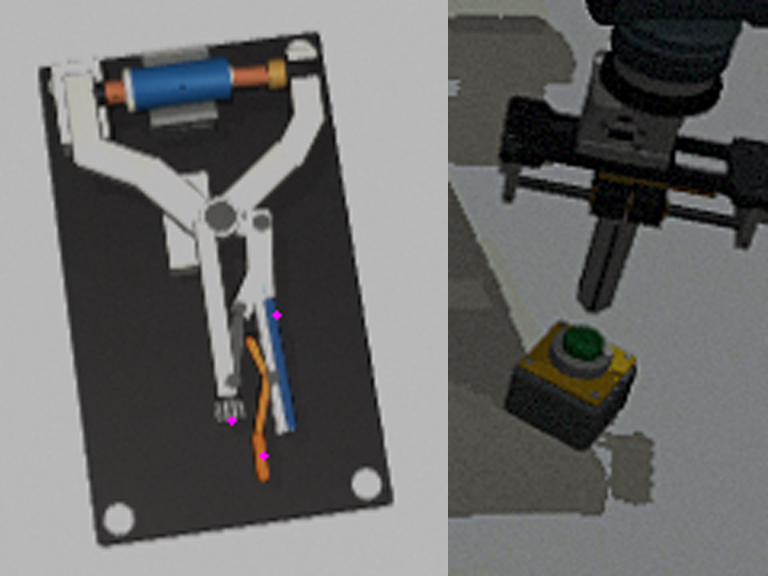

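The left half shows the pliers locked with no hand on them, and the paddle at its predicted spot (263,457). The right half shows the fingertips over the button. Now press: contact should come near TCP z=88 and full travel near z=82.

Emit:
step_arm(moves=[[[15,1,1,0,0,0],[26,1,1,0,0,0],[30,1,1,0,0,0],[33,1,1,0,0,0],[35,1,1,0,0,0],[36.5,1,1,0,0,0],[36.5,1,1,0,0,0],[36.5,1,1,0,0,0]]], grip=1)

```text
t: 8.2
eef_pos: [468.2, 339.5, 83.9]
tool_rot: [[-0.0, -0.112, 0.994], [-0.001, 0.994, 0.112], [-1.0, -0.0, -0.0]]
contact_force: [-2.1, -0.8, 3.6]
opening: 0.4
```

Emit:
step_arm(moves=[[[1.5,0,0,0,0,0],[3,0,0,0,0,0],[4,0,0,0,0,0],[4,0,0,0,0,0],[4,0,0,0,0,0]]], grip=1)

```text
t: 8.82
eef_pos: [468.5, 339.6, 82.0]
tool_rot: [[-0.0, -0.112, 0.994], [-0.001, 0.994, 0.112], [-1.0, -0.001, -0.0]]
contact_force: [-7.1, -4.2, 17.0]
opening: 0.2
```

The force went to 17 N with the travel stopped, so the button bottomed out. Now lift and go to the paddle's inner side.

Emit:
step_arm(moves=[[[-20,0,0,0,0,0],[-60,0,0,0,0,0],[-60,0,0,0,0,0]]], grip=1)

```text
t: 9.2
eef_pos: [471.0, 340.8, 145.3]
tool_rot: [[0.007, -0.112, 0.994], [0.002, 0.994, 0.112], [-1.0, 0.002, 0.007]]
contact_force: [0.0, 0.7, 0.2]
opening: 0.7
```

```bash
python3 go.py -113 24 130; python3 -c "
from go import *
d=ctrl.capture('scene');print(fr(-113,24),ctrl.get_state()['t'])
for l in('lever_paddle','start_button_top'):
    for r in ctrl.tip_of('scene',l)[:1]: print(l,r)"
```

```text
(array([  14.44, -354.01,  -34.32]), array([ 0.02,  0.41, -0.1 ]))
[476.53 -14.75] 9.25
start_button_top {'at': [466.8, 341.5, 72.5], 'confidence': 0.56}
```

Emit:
step_arm(moves=[[[2,-50,-5,0,0,0],[4,-100,-10,0,0,0],[6,-150,-15,0,0,0],[8,-200,-19,0,0,0],[10,-250,-24,0,0,0],[12,-300,-29,0,0,0],[14,-340,-33,0,0,0],[14.4,-354,-34.3,0,0.4,0],[14.4,-354,-34.3,0,0.4,0],[14.4,-354,-34.3,0,0.4,0]]], grip=1)

```text
t: 10.6
eef_pos: [473.1, -15.1, 126.3]
tool_rot: [[-0.009, -0.113, 0.994], [-0.002, 0.994, 0.113], [-1.0, -0.001, -0.01]]
contact_force: [-0.4, 0.1, 0.4]
opening: 0.0
```

```bash
python3 go.py -113 24 51; python3 - <<'E'
from go import *
e=save('scene','pad')['frame']
cv2.imwrite('pics/pad.png',cv2.resize(e[150:310,240:400],None,fx=3.6,fy=3.6,interpolation=cv2.INTER_CUBIC)[:,:,::-1])
E
```

```text
(array([75.25,  0.05,  4.15]), array([ 0.09, -0.55,  0.04]))
```

View pics/pad.png

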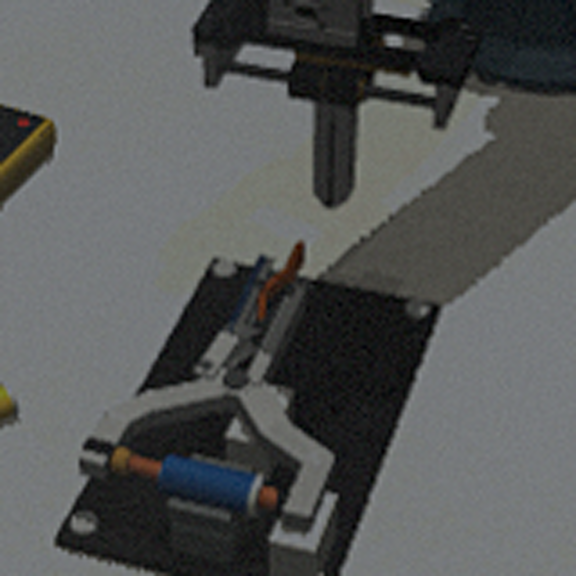

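The pliers are still locked, the paddle is at (292,258), and the closed fingers at (332,200) are on its +y side. Descend.

Emit:
step_arm(moves=[[[35,0,2,0,0,0],[60,0,3,0,-0.5,0],[75,0,3,0,-0.5,0],[75,0,3,0,-0.5,0],[75,0,3,0,-0.5,0]]], grip=1)

```text
t: 11.28
eef_pos: [476.4, -14.8, 52.4]
tool_rot: [[0.001, -0.114, 0.994], [-0.001, 0.994, 0.114], [-1.0, -0.002, 0.001]]
contact_force: [0.5, -0.1, 0.2]
opening: 0.2
```

Emit:
step_arm(moves=[[[0,-6,0,0,0,0],[0,-11,0,0,0,0],[0,-14,0,0,0,0],[0,-17,0,0,0,0],[0,-20,0,0,0,0],[0,-23,0,0,0,0],[0,-26,0,0,0,0],[0,-26,0,0,0,0]]], grip=1)

```text
t: 12.28
eef_pos: [479.8, -41.2, 52.6]
tool_rot: [[0.002, -0.113, 0.994], [-0.002, 0.994, 0.113], [-1.0, -0.002, 0.002]]
contact_force: [0.5, -0.1, -0.4]
opening: 0.5
```

```bash
python3 - <<'E'
from go import *
s=ctrl.get_state(); print((np.array(s['eef_pos'][:2])-O)@np.array([[np.cos(YAW),-np.sin(YAW)],[np.sin(YAW),np.cos(YAW)]]),s['contact_force'])
for c in('scene','top'):
  ctrl.capture(c)
  for l in('lever_paddle','moving_grip'):
    for r in ctrl.tip_of(c,l)[:2]: print(c,l,np.array(r['at']),r['confidence'])
E
```

```text
[-112.7    -2.67] [ 0.49 -0.13 -0.38]
scene lever_paddle [484.7 -84.   56. ] 0.44
scene moving_grip [563.1 -65.6  57.9] 0.91
top moving_grip [563.7 -62.4  57. ] 0.97
```

The handle has sprung open and the fingers feel no force. Back off, lift, and check.

Emit:
step_arm(moves=[[[-10,5,0,0,0,0],[-50,10,0,0,0,0],[-90,60,-10,0,0,0],[-120,120,-20,0,0,0],[-130,180,-20,0,0,0],[-130,240,-20,0,0,0],[-130,240,-20,0,0,0],[-130,240,-20,0,0,0]]])

```text
t: 13.58
eef_pos: [431.8, 195.8, 182.3]
tool_rot: [[0.002, -0.115, 0.993], [-0.002, 0.993, 0.115], [-1.0, -0.002, 0.001]]
contact_force: [0.2, 0.0, 0.1]
opening: 0.4
```

```bash
python3 - <<'E'
from go import *
s=ctrl.get_state(); print(s['t'],s['eef_pos'],s['contact_force'])
d=save('top','end'); f=d['frame'].copy()
for l in('lever_paddle','moving_grip','cell','start_button_top','multimeter','tape_roll','logger'):
    for r in ctrl.tip_of('top',l)[:3]: print(l,np.array(r['at']),round(r['confidence'],2))
for p in [[-113,-45,55],[-33,-37,55],[115,12.5,55]]:
    u=proj(d,[*fr(*p[:2]),p[2]]); f=cv2.drawMarker(f,tuple(int(round(v)) for v in u),(255,0,255),0,3,1)
cv2.imwrite('pics/end.png',cv2.resize(f[170:390,90:530],None,fx=1.8,fy=1.8,interpolation=cv2.INTER_CUBIC)[:,:,::-1])
E
```

```text
13.575 [431.82 195.84 182.32] [0.23 0.03 0.07]
lever_paddle [485.8 -83.2  53.3] 0.74
lever_paddle [554.9 -33.4  58.7] 0.72
moving_grip [562.4 -62.   57.4] 0.84
cell [703.2  -1.1  51.9] 0.8
cell [764.7 156.   10.8] 0.74
start_button_top [ 439.3 -349.4   -0.8] 0.34
multimeter [ 440.9 -349.7    0.3] 0.6
tape_roll [711.5 337.1  -2.9] 0.9
logger [ 687.5 -351.9    0.8] 0.85
```

View pics/end.png

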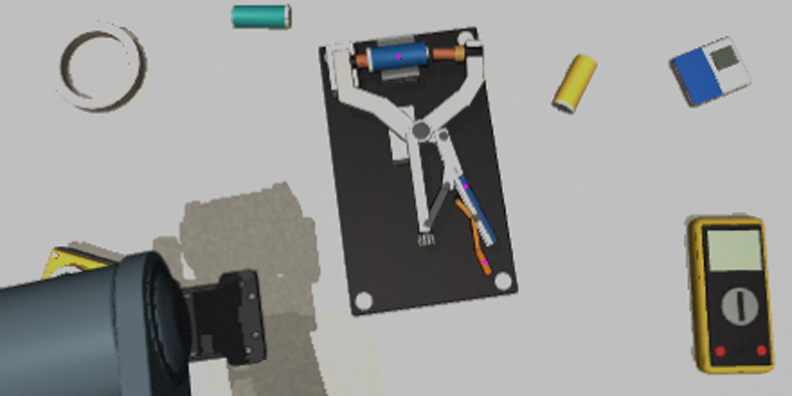

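The pliers are open with the paddle at (487,263), the cell is in its nest at (398,56), and the bystanders have not moved. The arm is free, so I'm handing in.

```bash
python3 -c "
from station import ctrl
print(ctrl.hand_in())"
```

```text
the job is handed in; nothing more can be done
None
```

I carried out the whole sequence and handed the job in at about 13.6 s of robot time; the hand-in gives no verdict.

1. **Lock:** I squeezed the handles until the fingers stood 40 mm apart, against 41 mm expected when locked. I then let go, and a picture confirmed the pliers stayed locked on the cell by themselves.
2. **Button:** I pressed the green button until it stopped, with the force rising from 3.6 N to 17 N. The pliers were still locked in the picture taken afterwards.
3. **Release:** I pushed the orange lever outward and the pliers sprang open.

**Last checks:** The final top view showed the handle and paddle at their open positions. The cell was within about 3 mm of the nest point. The networks placed the multimeter, tape roll and logger within 5 mm of where they began, and the wrist force was about 0.2 N.

**Disagreements and gaps:**
- The plate is not centred on the fixture's frame origin. My first fit from its outline was off by about 9 mm, so I corrected it from the handle, the cell and the networks.
- During the descent the arm ended 6 mm off in y, which the squeeze took up.
- In the last picture the arm partly hid the button. The network's only "button" report there, a weak one, was actually the multimeter. The button being up rests on the network's reading in the other camera (scene), taken just after I lifted off: 72.5 mm against 74 mm expected, good to about 4 mm.

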